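# Hold a long-path reference cell in the open beam of a photometer

## Robot

A 7-joint arm with a two-finger parallel gripper is mounted at the origin on a cart in front of the work surface, level with it; the furniture and walls round the work are solid. World frame = base frame: x ahead of the robot, y to its left, z up, the work surface at z = 0. Lengths are in m, angles in rad, forces in N, time in s.
With the tool pointing down it reaches from about 0.425 to 0.825 m from the base axis. Payload 3.6 kg.
Tool frame: the origin (TCP) lies midway between the tips of the shut fingers; the grasp point (between the pads) lies behind it (ctrl.tcp_to_grasp is the z of the grasp point in the tool frame, in m); z points along the fingers, y is the direction in which the jaws open and shut (so a half turn about z gives the same grasp; the last joint's range is limited). The gripper opens to 93 mm and grips with 3 to 60 N. Pads are 15 mm wide; open, the fingers measure 128 mm over their backs; the gripper's body (75 mm by 188 mm) begins 65 mm behind the grasp point.
Start: joints at [-1.313, 0.615, -0.013, 1.423, 0.008, 1.103, -0.04], TCP at [0.182, 0.624, 0.219] pointing down, gripper open.
Joint ranges: [-3.12, 3.12], [-0.3, 2.06], [-1.34, 1.32], [0.26, 2.42], [-1.36, 4.5], [0.01, 1.98], [-2.84, 2.84]. Speed limits (rad/s): [2.79, 2.79, 3.14, 3.14, 3.14, 3.14, 3.14].

## Interface

Orientations are given as [roll, pitch, yaw] about the fixed x, y, z axes, in that order (R = Rz(yaw) Ry(pitch) Rx(roll)).
In Python, from rig import ctrl, vision, sign_off gives the robot as it stands.
- The arm moves only by the tool move_arm, never from a script. Its argument "commands" is a list that holds one entry, the list of rows, each a list of 7 numbers: the shift along the tool's x, y, z in mm, then the turn, a rotation vector about the tool's x, y, z in degrees, then the closure, from 0 (fully open) to 1 (shut). In form: [[[tx, ty, tz, wx, wy, wz, claw], ...]]. A call has exactly 8 rows; each row shifts and turns the pose as measured when the row begins, along the tool's axes as they then stand; what a row does not reach is not made up. A row lasts 1/12 s, in which the tool goes at most 41.7 mm and 7.16 degrees, less where a joint would pass 70% of its speed; a pose out of reach is approached as far as the arm can. A call is refused whole if a number of a shift passes 41.7 or a number of a turn 7.16, either way. A call with a gripper value outside its range is refused whole. The fingers move at their own pace and stop on an object; "squeeze" is the grip in N (left out, the last holds). Time passes only in rows, so rows that do not move let the fingers close, or fill a call up. It gives the time, the measured TCP pose, the force and the opening at its end, in the units of the state.
- ctrl.state(): the state, without advancing time (a new reading comes with each control period).
- vision.read_camera(name): name is "scene" or "top" or "wrist"; returns a dict with "img" (420x560x3 uint8, red, green, blue), "intrinsics" (3x3 intrinsics, pixels), "rvec" (rotation vector, rad) and "tvec" (3), from world to camera coordinates, as OpenCV has them. Camera axes: x right, y down, z forward; pixel columns grow to the right and rows downward; lengths in m; the calibration is good to about 2 mm. A picture is of the moment at which its call begins. There is no depth.
- sign_off(): hands the job in, once; it reports no verdict.
The state is a dict: "time_s": time; "qpos": joint angles; "dq": joint speeds; "joint_torque": joint torques, N m; "tcp_pos": TCP position; "tcp_rot": TCP orientation; "force": force on the tool from outside, world axes, zero at the start; "moment": the same for the moment, N m; "opening": opening from 0.0 (shut) to 1.0 (fully open).
Only numpy, scipy, OpenCV 4.12 (cv2) and the standard library are available. Lean on these libraries where they do the work, as an engineer would, in place of code of your own. Each camera call takes 0.05 s, during which the arm holds its last target. There are 200 camera calls.

## Task

Check the photometer with the long reference cell, for which it has no holder. First pull the shutter insert straight up out of its slot in the lamp block, past its sprung catch, and set it down on the bench. Then take the long cell out of its rack by its frosted sides only, never touching its clear end windows, and hold it upright in the light path, in the middle of the gap between the two lens barrels, so that the beam passes squarely through both windows; finish while still holding it there, with the cell touching nothing but the fingers and everything else left where it was.

Things in the scene. Friction and masses are not known exactly. Their poses are not given: they have to be found in the camera images.
- photometer: Open-path photometer, fixed: base plate 84 x 254 mm, 18 mm high, with a lamp end and a detector end facing each other over a 76 mm gap. Origin on the bench under the middle of the gap; x across, y along the beam towards the lamp, z up. Detector: grey box, y = -46 to -106 mm (connector to -118), 86 mm high. Lens barrels, 30 mm thick, end at y = +38 and -38; between them only the base plate.
- beam_mid (a point): The middle of the gap on the axis of the light beam (2.5 mm thick), 64 mm above the bench; axes as the photometer's, y along the beam.
- slot_seat (a point): Where the insert's foot is when seated: photometer x = 0, y = 66, z = 47 mm. The slot opens upward in the bare aluminium lamp block (y = 46 to 86, x = -36 to 36, top at z = 92 mm); behind it is the grey finned lamp house, to y = 137, top at z = 83 mm.
- insert: Black shutter insert, 50 to 100 g, 75 mm high: a block 30 (x) x 16 (y) x 45 mm in the slot (0.75 mm play a side), a flange 38 x 22 x 4 mm resting on the lamp block, and a grip tab 28 (x) x 10 (y) x 26 mm. Origin at the middle of its foot, z up, axes as the photometer's. A sprung ball catch holds it: 6 to 15 N over the first 5 mm, then 3 to 6 N; free after 46 mm. It can stand on its foot.
- insert_grip (a point): The middle of the grip tab, 62 mm above the insert's foot (109 mm above the bench when seated); the tab reaches 13 mm above and below it and is pinched across its 10 mm thickness, the insert's y.
- insert_mid (a point): A point on the insert's axis 35 mm above its foot.
- rack: Grey rack for cells, fixed to the bench, 54 (x) x 124 (y) x 26 mm, origin at the middle of its underside, z up. Three wells along its y axis, 18 mm deep, floors 8 mm above the bench: the long one at y = +28 mm with the long cell, square ones at y = -12 and -40 mm with the short cells. The photometer and the rack stand 0.3 to 0.5 m apart; the bench between them is free.
- long_cell: Glass reference cell with a flat white lid, 25 to 45 g: 22 mm long (y), 12.5 mm wide (x), 45 mm high, 51 mm with the lid. The 22 x 45 mm sides facing +x and -x are frosted; the narrow ends facing +y and -y are clear windows; light passes along y. Origin at the middle of its underside, z up. It stands in the rack, axes as the rack's, 0.7 mm play a side, 27 mm of the sides above the rack.
- long_cell_windows: The two clear windows of the long cell (9.4 mm wide, 45 mm high, at y = +11 and -11 mm); origin and axes as the long cell's. The fingers must never touch them.
- cell_mid (a point): The middle of the long cell, half-way up its windows, 22.5 mm above its underside.
- short_cell_a: A shorter cell of the same height, 12.5 mm square, in the middle well of the rack; to be left there. Origin at the middle of its underside.
- short_cell_b: A second short cell, in the end well of the rack; to be left there. Origin at the middle of its underside.
- beaker_50: A small empty glass beaker, 52 mm in diameter and 60 mm high, on the bench behind the work; to be left there. Origin at the middle of its underside.

How it is judged:
On the way, in this order (a step that is already met when the one before it is completed fails the run):
1. the shutter insert is pulled straight up out of its slot by the fingers (z of insert in the frame of photometer above 0.093 m and angle between insert's own z axis and vertical below 0.35 rad and contact force between insert and the fingers above 0.5 N), for 0.1 s.
2. the insert has been set down on the bench and let go (height (world z) of insert_mid below 0.045 m and linear speed of insert below 0.03 m/s and contact force between insert and the fingers below 0.05 N), for 0.2 s.
3. the long cell is lifted out of the rack by the fingers (height (world z) of long_cell above 0.028 m and contact force between long_cell and the fingers above 0.5 N and contact force between long_cell and rack below 0.05 N), for 0.1 s.
At the end, for the whole second after the job is handed in: Cell held still by the fingers, off the photometer, within 3.5 mm sideways, 10 mm in height, 15 mm along the beam of beam_mid, 0.12 rad of square and of upright; insert let go, at rest on the bench; short cells moved under 10 mm, beaker under 15 mm (x of cell_mid in the frame of beam_mid between -0.0035 and 0.0035 m and y of cell_mid in the frame of beam_mid between -0.015 and 0.015 m and z of cell_mid in the frame of beam_mid between -0.01 and 0.01 m and angle between the y axis of long_cell and the y axis of photometer, either way round below 0.12 rad and angle between long_cell's own z axis and vertical below 0.12 rad and contact force between long_cell and the fingers above 0.5 N and contact force between each of long_cell_windows, insert and the fingers below 0.05 N and contact force between long_cell and photometer below 0.05 N and linear speed of each of long_cell, insert below 0.02 m/s and height (world z) of insert_mid below 0.045 m and distance of each of short_cell_a, short_cell_b from where it was at the start of the episode below 0.01 m and distance of beaker_50 from where it was at the start of the episode below 0.015 m); the arm keeps its last pose, push and grip.
It fails at once if the fingers touch a clear window of the long cell (contact force between long_cell_windows and the fingers above 0.2 N).
It fails at once if a short cell or the beaker is disturbed (distance of any of short_cell_a, short_cell_b from where it was at the start of the episode above 0.01 m or distance of beaker_50 from where it was at the start of the episode above 0.015 m).
It also fails if it takes over 64 s, if anything falls off the work surface, if the arm or the gripper's body presses on something with over 40 N, if the wrist force passes 120 N, or if a joint passes its speed limit or range.

## Working session

There is one attempt and no reset: what is moved stays moved. The work goes in short steps, Python scripts to look and compute and a tool call to move; the robot and the scene stay as the last step left them, time stands still between calls to the robot, and variables do not carry over. Pictures are saved under pics/ and viewed, about 8 in all and at most 12, crops included, and the job is handed in when it is done.

Besides the shell and the picture viewer there is one more tool, called after "Call:" as name(argument=value, ...), one argument or row to a line, values as JSON. move_arm: Moves the arm, as the interface text tells. Its arguments: {"type":"object","properties":{"commands":{"type":"array","items":{"type":"array","items":{"type":"array","items":{"type":"number"}}}},"squeeze":{"type":"number"}},"required":["commands"]}

```bash
mkdir -p pics; ls; python3 - <<'E'
from rig import ctrl, vision
import cv2
print(ctrl.state(), ctrl.tcp_to_grasp)
for n in("scene","top"):
    d=vision.read_camera(n); cv2.imwrite(f"pics/{n}0.png",d["img"][:,:,::-1]); print(n,d["intrinsics"],d["rvec"],d["tvec"])
E
```

```text
pics
{'time_s': 0.0, 'qpos': array([-1.31350077,  0.61591344, -0.01261933,  1.42490819,  0.00811659,
        1.10337395, -0.04041364]), 'dq': array([ 0.00062153,  0.00092604,  0.00082977, -0.00040518, -0.00062642,
       -0.0014121 , -0.00131664]), 'joint_torque': array([ 2.98303830e-04, -4.58936334e+01,  2.09287894e-01, -1.65739417e+01,
       -6.10673963e-02,  2.03604321e-02,  2.36779188e-04]), 'tcp_pos': array([0.1817733 , 0.62324026, 0.21748184]), 'tcp_rot': array([-3.13904070e+00,  4.96032239e-05,  2.85786001e+00]), 'force': array([ 0.34993303, -0.19702421, -0.37932788]), 'moment': array([-0.00294733, -0.02819088,  0.03211701]), 'opening': 0.9962272449484634} -0.0188
scene [[515.32976022   0.         291.9334603 ]
 [  0.         515.32976022 211.5424955 ]
 [  0.           0.           1.        ]] [ 2.10192785 -1.1566546   0.48765393] [-0.25962411  0.38159012  0.70222124]
top [[389.03245042   0.         280.475014  ]
 [  0.         389.03245042 210.53030991]
 [  0.           0.           1.        ]] [ 2.1627064  -2.2055551   0.07808473] [0.01629837 0.53872314 0.97541577]
```

View pics/top0.png

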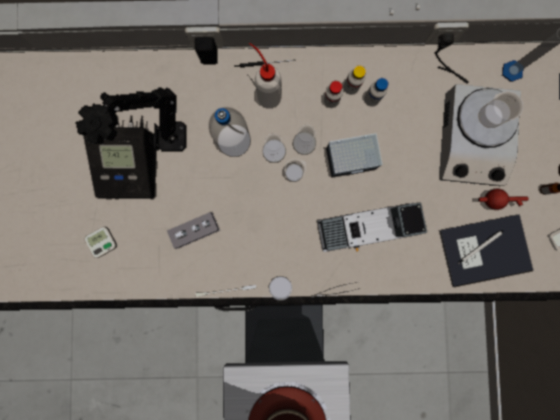

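View pics/scene0.png

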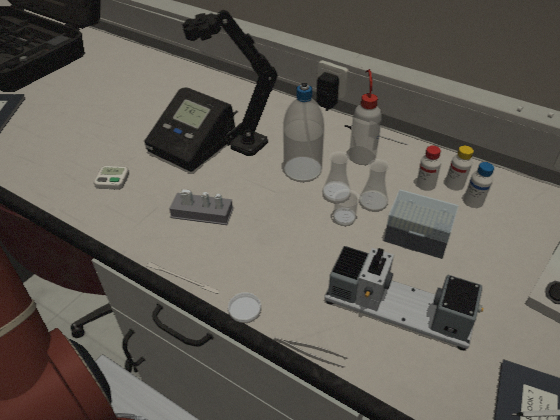

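The top view shows the rack near (193,230) and the photometer near (372,227), with the lamp's finned end on the left at (333,233). The scene view shows the rack at (201,207) and the insert tab at (379,258). Next I'll enlarge both.

```bash
python3 - <<'E'
import cv2,numpy as np
t=cv2.imread("pics/top0.png");s=cv2.imread("pics/scene0.png")
def crop(im,x,y,w,h,k):
    o=cv2.resize(im[y:y+h,x:x+w],None,fx=k,fy=k,interpolation=cv2.INTER_CUBIC)
    for i in range(x-x%10+10,x+w,10): cv2.line(o,((i-x)*k,0),((i-x)*k,6),(0,0,255),1); cv2.putText(o,str(i),((i-x)*k-9,16),0,.33,(0,0,255),1)
    for j in range(y-y%10+10,y+h,10): cv2.line(o,(0,(j-y)*k),(6,(j-y)*k),(0,0,255),1); cv2.putText(o,str(j),(8,(j-y)*k+4),0,.33,(0,0,255),1)
    return o
a=crop(t,310,195,130,60,6);b=crop(t,160,205,65,48,6);c=crop(s,165,180,65,48,6)
m=np.zeros((600,800,3),np.uint8);m[:360,:780]=a
b2=cv2.resize(b,None,fx=.83,fy=.83);c2=cv2.resize(c,None,fx=.83,fy=.83)
m[360:360+b2.shape[0],:b2.shape[1]]=b2;m[360:360+c2.shape[0],400:400+c2.shape[1]]=c2
cv2.imwrite("pics/m1.png",m)
cv2.imwrite("pics/m2.png",crop(s,320,240,170,115,4))
E
```

```text
(no output)
```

View pics/m1.png

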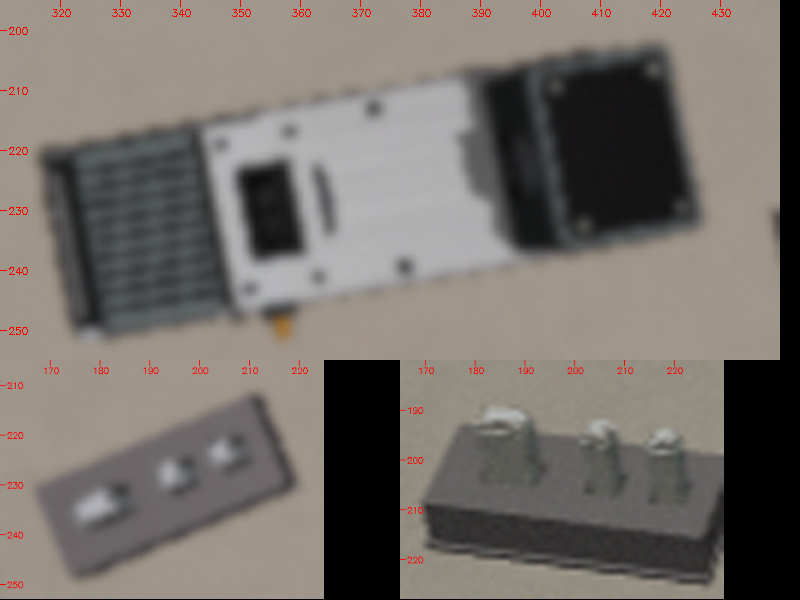

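View pics/m2.png

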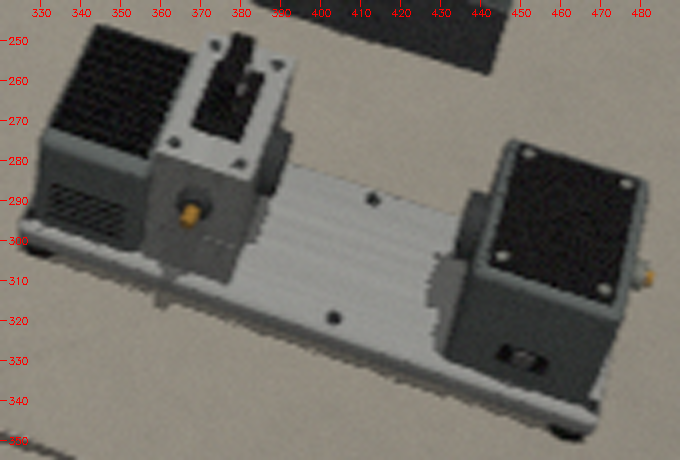

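The photometer's lamp end and the rack's long cell (lid near (180,234) in the top view) both lie on the left (+y) side. I'll fit both poses from corners read off the crops.

```bash
cat > h.py <<'E'
import numpy as np,cv2
from scipy.optimize import least_squares
from scipy.spatial.transform import Rotation as R
def proj(c,P): return cv2.projectPoints(np.float64(P).reshape(-1,1,3),c["rvec"],c["tvec"],c["intrinsics"],None)[0].reshape(-1,2)
def place(p,P):
    P=np.atleast_2d(np.float64(P)); c,s=np.cos(p[2]),np.sin(p[2])
    return np.c_[p[0]+c*P[:,0]-s*P[:,1],p[1]+s*P[:,0]+c*P[:,1],P[:,2]]
E
python3 - <<'E'
from h import *
from rig import vision,ctrl
T=vision.read_camera("top");S=vision.read_camera("scene")
def fit(t,s,p0,wname=None):
    def res(p):
        o=[]
        for c,l in((T,t),(S,s)):
            if not l: continue
            P=np.array([[x*(p[3] if x in(-1,1) else 1),y,z] for x,y,z,_,_ in l])/1.
            P=P.astype(float)
            o.append(proj(c,place(p,P))-np.array([[u,v] for *_,u,v in l]))
        return np.vstack(o).ravel()
    r=least_squares(res,p0,loss="soft_l1"); return r.x,res(r.x).reshape(-1,2)
b=.092;d=.086
pt=[(.036,.086,b,344,216),(-.036,.086,b,349.5,246.7),(1,-.046,d,399,205),(1,-.106,d,421,202.5),(-1,-.106,d,426.7,232.5),(-1,-.046,d,404,236.3)]
ps=[(-.036,.086,b,359,278),(-.036,.046,b,381,284.5),(.036,.046,b,394,256),(.036,.086,b,371,249.5),(-1,-.046,d,440,305.7),(-1,-.106,d,473.7,315.7),(1,-.106,d,482,286),(1,-.046,d,448.7,275),(-.042,-.127,.018,470,343.7),(-.042,.127,.018,325,294)]
h=.026
rt=[(.027,.062,h,167,231.1),(-.027,.062,h,176.1,249.2),(.027,-.062,h,210.2,212.4),(-.027,-.062,h,218.2,230.5),(0,.028,.059,180.1,233.7),(0,-.012,.059,195.5,228.1),(0,-.04,.059,205.6,223.5)]
rs=[(.027,.062,h,178.5,192.7),(-.027,.062,h,170.4,209.1),(-.027,-.062,h,227.2,215.1)]
for n,t,s in(("phot",pt,ps),("rack",rt,rs)):
    for a,bb in((t,s),(t,[]),([],s)):
        p,r=fit(a,bb,[.5,0,0,.036]); print(n,p.round(4)); 
        if a and bb: print(r.round(1).tolist())
st=ctrl.state();print(proj(T,st["tcp_pos"]),proj(S,st["tcp_pos"]))
E
```

```text
phot [ 0.4958 -0.2324  0.152   0.0349]
[[-1.0, -0.3], [-1.0, -0.9], [-1.9, 1.9], [0.7, 0.2], [0.8, -1.0], [-1.3, -0.5], [-1.1, -0.4], [0.3, 0.9], [-0.6, -1.3], [0.0, -1.8], [-2.9, 0.2], [2.0, 3.1], [0.8, -0.2], [-2.6, -0.8], [7.6, 6.8], [5.9, 5.0]]
phot [ 0.4954 -0.2341  0.1565  0.0368]
phot [ 0.4969 -0.2317  0.1531  0.0325]
rack [0.4938 0.2267 0.3829 0.036 ]
[[-0.1, -1.5], [-1.2, 0.1], [2.0, -1.9], [2.1, -0.5], [-0.2, 0.3], [-0.4, -0.5], [0.1, -0.4], [-0.8, 0.2], [-1.6, 1.2], [0.0, 2.9]]
rack [0.4923 0.2269 0.3974 0.036 ]
rack [0.4988 0.2283 0.4078 0.036 ]
[[-27.72828156 389.05349465]] [[-103.40671351  145.59225795]]
```

```bash
cat >> h.py <<'E'
def plan(goal,yaw=None,n=8):
    """print tool-frame rows from the measured pose to goal TCP (tool down, yaw)"""
    from rig import ctrl
    st=ctrl.state(); r0=R.from_euler("xyz",st["tcp_rot"]); p=np.array(st["tcp_pos"])
    yaw=st["tcp_rot"][2] if yaw is None else yaw
    rg=R.from_euler("xyz",[np.pi,0,yaw]); rv=(r0.inv()*rg).as_rotvec()
    print("t",st["time_s"],"tcp",p.round(4),np.round(st["tcp_rot"],3),"F",np.round(st["force"],1),"open",round(st["opening"],3))
    print("total tool mm",(r0.inv().apply(goal-p)*1e3).round(1),"deg",np.degrees(rv).round(1))
    d=(np.array(goal)-p)/n
    for i in range(n):
        r=r0*R.from_rotvec(rv*i/n)
        print((r.inv().apply(d)*1e3).round(0).tolist(),np.degrees(rv/n).round(2).tolist())
E
python3 - <<'E'
from h import *
plan([.483,.253,.20],1.966,16)
E
```

```text
t 0.2 tcp [0.1818 0.6235 0.2179] [-3.14  -0.     2.858] F [-0.   0.3 -0.3] open 1.001
total tool mm [-392.9 -271.4   18.4] deg [-0.1  0.  51.1]
[-25.0, -17.0, 1.0] [-0.01, 0.0, 3.19]
[-25.0, -16.0, 1.0] [-0.01, 0.0, 3.19]
[-26.0, -14.0, 1.0] [-0.01, 0.0, 3.19]
[-27.0, -13.0, 1.0] [-0.01, 0.0, 3.19]
[-28.0, -11.0, 1.0] [-0.01, 0.0, 3.19]
[-28.0, -10.0, 1.0] [-0.01, 0.0, 3.19]
[-29.0, -8.0, 1.0] [-0.01, 0.0, 3.19]
[-29.0, -6.0, 1.0] [-0.01, 0.0, 3.19]
[-29.0, -5.0, 1.0] [-0.01, 0.0, 3.19]
[-30.0, -3.0, 1.0] [-0.01, 0.0, 3.19]
[-30.0, -1.0, 1.0] [-0.01, 0.0, 3.19]
[-30.0, 0.0, 1.0] [-0.01, 0.0, 3.19]
[-30.0, 2.0, 1.0] [-0.01, 0.0, 3.19]
[-30.0, 4.0, 1.0] [-0.01, 0.0, 3.19]
[-29.0, 5.0, 1.0] [-0.01, 0.0, 3.19]
[-29.0, 7.0, 1.0] [-0.01, 0.0, 3.19]
```

Call:
move_arm(
  commands=[
    [[-25,-17,1,0,0,3.2,0],[-25,-16,1,0,0,3.2,0],[-26,-14,1,0,0,3.2,0],[-27,-13,1,0,0,3.2,0],[-28,-11,1,0,0,3.2,0],[-28,-10,1,0,0,3.2,0],[-29,-8,1,0,0,3.2,0],[-29,-6,1,0,0,3.2,0]],
  ],
  squeeze=50,
)

```text
time_s: 0.87
tcp_pos: [0.3273, 0.4362, 0.2057]
tcp_rot: [-3.137, -0.007, 2.409]
force: [0.7, -0.2, -0.1]
opening: 1.0
```

Call:
move_arm(
  commands=[
    [[-29,-5,1,0,0,3.2,0],[-30,-3,1,0,0,3.2,0],[-30,-1,1,0,0,3.2,0],[-30,0,1,0,0,3.2,0],[-30,2,1,0,0,3.2,0],[-30,4,1,0,0,3.2,0],[-29,5,1,0,0,3.2,0],[-29,7,1,0,0,3.2,0]],
  ],
)

```text
time_s: 1.53
tcp_pos: [0.4811, 0.2386, 0.1957]
tcp_rot: [-3.134, -0.005, 1.94]
force: [0.5, 0.7, -0.3]
opening: 0.999
```

```bash
python3 - <<'E'
from h import *
plan([.483,.253,.20],1.966,8)
E
```

```text
t 1.5333 tcp [0.4811 0.2386 0.1957] [-3.134 -0.005  1.94 ] F [ 0.5  0.7 -0.3] open 0.999
total tool mm [12.7  6.9 -4.2] deg [-0.5 -0.3 -1.5]
[2.0, 1.0, -1.0] [-0.06, -0.04, -0.18]
[2.0, 1.0, -1.0] [-0.06, -0.04, -0.18]
[2.0, 1.0, -1.0] [-0.06, -0.04, -0.18]
[2.0, 1.0, -1.0] [-0.06, -0.04, -0.18]
[2.0, 1.0, -1.0] [-0.06, -0.04, -0.18]
[2.0, 1.0, -1.0] [-0.06, -0.04, -0.18]
[2.0, 1.0, -1.0] [-0.06, -0.04, -0.18]
[2.0, 1.0, -1.0] [-0.06, -0.04, -0.18]
```

Call:
move_arm(
  commands=[
    [[0,0,0,0,0,0,0],[0,0,0,0,0,0,0],[0,0,0,0,0,0,0],[0,0,0,0,0,0,0],[0,0,0,0,0,0,0],[0,0,0,0,0,0,0],[0,0,0,0,0,0,0],[0,0,0,0,0,0,0]],
  ],
)

```text
time_s: 2.2
tcp_pos: [0.4827, 0.2349, 0.1953]
tcp_rot: [-3.133, -0.002, 1.934]
force: [0.6, -0.7, 0.0]
opening: 1.0
```

```bash
python3 - <<'E'
from h import *
from rig import ctrl,vision
import pickle
W=vision.read_camera("wrist"); pickle.dump(W,open("w1.pkl","wb")); cv2.imwrite("pics/w1.png",cv2.resize(W["img"][:,:,::-1],(800,600),interpolation=cv2.INTER_CUBIC))
c=R.from_rotvec(W["rvec"].ravel()); print("cam pos",-c.inv().apply(W["tvec"].ravel()), W["intrinsics"][0,0])
print(ctrl.state()["tcp_pos"],ctrl.state()["tcp_rot"])
p=[.4938,.2267,.395]
print(proj(W,place(p,[(.027,.062,.026),(-.027,.062,.026),(.027,-.062,.026),(-.027,-.062,.026),(0,.028,.059)])))
E
```

```text
cam pos [0.45657223 0.306799   0.36143476] 302.9534227798007
[0.48262808 0.23507663 0.19532191] [-3.13315039e+00 -2.42673323e-03  1.93461850e+00]
[[311.6780985  147.66267724]
 [262.06998144 149.19915384]
 [311.96388804 252.89670271]
 [266.97614903 254.03388316]
 [288.09224737 185.09182136]]
```

View pics/w1.png

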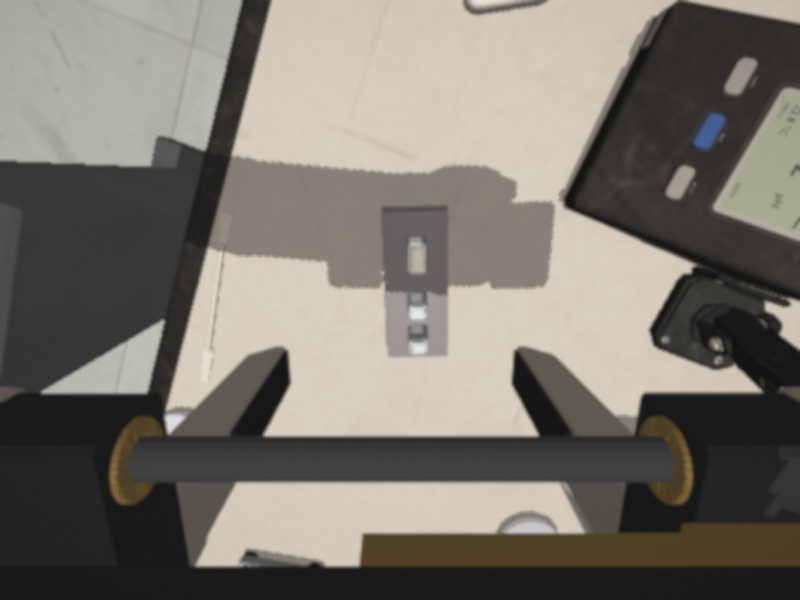

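The wrist view shows the rack with top corners at about (383,211), (447,209), (388,356) and (447,355), scaled 1.43x, and the long cell at about (417,255). I'll enlarge the rack.

```bash
python3 - <<'E'
from h import *
import pickle
W=pickle.load(open("w1.pkl","rb"))
x,y,w,h,k=258,135,70,124,4
o=cv2.resize(W["img"][y:y+h,x:x+w,::-1],None,fx=k*1.2,fy=k*1.2,interpolation=cv2.INTER_CUBIC);k=4.8
for i in range(260,328,10): cv2.putText(o,str(i),(int((i-x)*k)-9,10),0,.33,(0,0,255),1);cv2.line(o,(int((i-x)*k),12),(int((i-x)*k),18),(0,0,255),1)
for i in range(140,258,10): cv2.putText(o,str(i),(8,int((i-y)*k)+4),0,.33,(0,0,255),1);cv2.line(o,(0,int((i-y)*k)),(6,int((i-y)*k)),(0,0,255),1)
cv2.imwrite("pics/w1c.png",o)
p0=[.496,.229,.395]
m=np.array([[268.1,147.7],[312.9,146.3],[271.6,249.2],[312.9,248.5]])
X=[(-.0255,.0605,.026),(.0255,.0605,.026),(-.0255,-.0605,.026),(.0255,-.0605,.026)]
r=least_squares(lambda p:(proj(W,place(p,X))-m).ravel(),p0);print(r.x.round(4),r.fun.round(1))
E
```

```text
[0.4959 0.2313 0.3908] [-1.1 -0.6  1.1 -0.5 -0.7  0.8  0.7  0.6]
```

View pics/w1c.png

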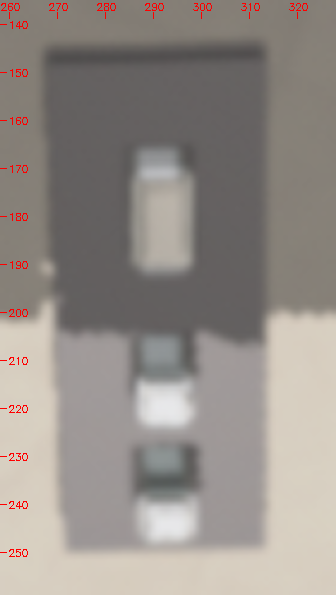

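The crop shows the long cell's lid centred at (292,181), with the short lids at (292.3,219) and (293,242.7). Now I'll back-project them at z = 59 mm.

```bash
cat >> h.py <<'E'
def back(c,uv,z):
    A=R.from_rotvec(np.ravel(c["rvec"])); o=-A.inv().apply(np.ravel(c["tvec"])); K=np.linalg.inv(c["intrinsics"])
    d=A.inv().apply((K@np.c_[np.atleast_2d(uv),np.ones(len(np.atleast_2d(uv)))].T).T)
    return o+d*((z-o[2])/d[:,2])[:,None]
E
python3 - <<'E'
from h import *
import pickle
W=pickle.load(open("w1.pkl","rb"))
b=back(W,[[292,181.2],[292.3,219],[293,242.7]],.059);print(b.round(4))
print(np.linalg.norm(b[0]-b[1]),np.linalg.norm(b[1]-b[2]),"yaw",np.arctan2(-(b[0]-b[2])[0],(b[0]-b[2])[1]))
for p in([.4959,.2313,.3908],[.4938,.2267,.383]): print(place(p,[0,.028,.059]).round(4))
plan([.487,-.1675,.20],.153,24)
E
```

```text
[[0.4853 0.2577 0.059 ]
 [0.5002 0.2205 0.059 ]
 [0.5107 0.196  0.059 ]]
0.040071978181976144 0.026636356933414384 yaw 0.39052532329859363
[[0.4852 0.2572 0.059 ]]
[[0.4833 0.2527 0.059 ]]
t 2.25 tcp [0.4826 0.2351 0.1953] [-3.133e+00 -2.000e-03  1.935e+00] F [-0.7  0.4 -0.4] open 0.998
total tool mm [-377.8 -139.2   -4.4] deg [ -0.5   0.3 102.1]
[-16.0, -6.0, -0.0] [-0.02, 0.01, 4.25]
[-16.0, -5.0, -0.0] [-0.02, 0.01, 4.25]
[-16.0, -3.0, -0.0] [-0.02, 0.01, 4.25]
[-17.0, -2.0, -0.0] [-0.02, 0.01, 4.25]
[-17.0, -1.0, -0.0] [-0.02, 0.01, 4.25]
[-17.0, 0.0, -0.0] [-0.02, 0.01, 4.25]
[-17.0, 2.0, -0.0] [-0.02, 0.01, 4.25]
[-17.0, 3.0, -0.0] [-0.02, 0.01, 4.25]
[-16.0, 4.0, -0.0] [-0.02, 0.01, 4.25]
[-16.0, 5.0, -0.0] [-0.02, 0.01, 4.25]
[-16.0, 6.0, -0.0] [-0.02, 0.01, 4.25]
[-15.0, 8.0, -0.0] [-0.02, 0.01, 4.25]
[-14.0, 9.0, -0.0] [-0.02, 0.01, 4.25]
[-14.0, 10.0, -0.0] [-0.02, 0.01, 4.25]
[-13.0, 11.0, -0.0] [-0.02, 0.01, 4.25]
[-12.0, 12.0, -0.0] [-0.02, 0.01, 4.25]
[-11.0, 12.0, -0.0] [-0.02, 0.01, 4.25]
[-10.0, 13.0, -0.0] [-0.02, 0.01, 4.25]
[-9.0, 14.0, -0.0] [-0.02, 0.01, 4.25]
[-8.0, 15.0, -0.0] [-0.02, 0.01, 4.25]
[-7.0, 15.0, -0.0] [-0.02, 0.01, 4.25]
[-6.0, 16.0, -0.0] [-0.02, 0.01, 4.25]
[-5.0, 16.0, -0.0] [-0.02, 0.01, 4.25]
[-4.0, 16.0, -0.0] [-0.02, 0.01, 4.25]
```

The long cell is at (0.485, 0.2575) with yaw 0.39, and the 40 mm spacing checks out. Now moving to the lamp block.

Call:
move_arm(
  commands=[
    [[-16,-6,-1,0,0,4.25,0],[-16,-5,-1,0,0,4.25,0],[-16,-3,-1,0,0,4.25,0],[-17,-2,-1,0,0,4.25,0],[-17,-1,-1,0,0,4.25,0],[-17,0,0,0,0,4.25,0],[-17,2,0,0,0,4.25,0],[-17,3,0,0,0,4.25,0]],
  ],
)

```text
time_s: 2.92
tcp_pos: [0.4825, 0.1031, 0.2002]
tcp_rot: [-3.132, -0.003, 1.331]
force: [0.6, -0.8, -0.4]
opening: 1.001
```

Call:
move_arm(
  commands=[
    [[-16,4,0,0,0,4.25,0],[-16,5,0,0,0,4.25,0],[-16,6,0,0,0,4.25,0],[-15,8,0,0,0,4.25,0],[-14,9,0,0,0,4.25,0],[-14,10,0,0,0,4.25,0],[-13,11,0,0,0,4.25,0],[-12,12,0,0,0,4.25,0]],
  ],
)

```text
time_s: 3.58
tcp_pos: [0.4821, -0.0358, 0.2005]
tcp_rot: [-3.132, -0.0, 0.713]
force: [0.2, -0.4, 0.6]
opening: 0.999
```

Call:
move_arm(
  commands=[
    [[-11,12,0,0,0,4.25,0],[-10,13,0,0,0,4.25,0],[-9,14,0,0,0,4.25,0],[-8,15,0,0,0,4.25,0],[-7,15,0,0,0,4.25,0],[-6,16,0,0,0,4.25,0],[-5,16,0,0,0,4.25,0],[-4,16,0,0,0,4.25,0]],
  ],
)

```text
time_s: 4.25
tcp_pos: [0.4786, -0.1723, 0.2001]
tcp_rot: [-3.132, 0.002, 0.096]
force: [-0.1, -0.6, 0.1]
opening: 0.999
```

```bash
python3 - <<'E'
from h import *
plan([.487,-.1675,.20],.153,4)
E
```

```text
t 4.25 tcp [ 0.4786 -0.1723  0.2001] [-3.132e+00  2.000e-03  9.600e-02] F [-0.1 -0.6  0.1] open 0.999
total tool mm [ 8.8 -4.   0.2] deg [-0.5  0.1 -3.3]
[2.0, -1.0, 0.0] [-0.14, 0.03, -0.81]
[2.0, -1.0, 0.0] [-0.14, 0.03, -0.81]
[2.0, -1.0, 0.0] [-0.14, 0.03, -0.81]
[2.0, -1.0, 0.0] [-0.14, 0.03, -0.81]
```

Call:
move_arm(
  commands=[
    [[2,-1,0,-0.14,0,-0.8,0],[2,-1,0,-0.14,0,-0.8,0],[2,-1,0,-0.14,0,-0.8,0],[2,-1,0,-0.14,0,-0.8,0],[0,0,0,0,0,0,0],[0,0,0,0,0,0,0],[0,0,0,0,0,0,0],[0,0,0,0,0,0,0]],
  ],
)

```text
time_s: 4.92
tcp_pos: [0.4877, -0.1638, 0.2]
tcp_rot: [-3.141, 0.002, 0.166]
force: [-0.0, -0.9, 0.4]
opening: 0.999
```

```bash
python3 - <<'E'
from h import *
from rig import vision
import pickle
W=vision.read_camera("wrist"); pickle.dump(W,open("w2.pkl","wb")); cv2.imwrite("pics/w2.png",cv2.resize(W["img"][:,:,::-1],(800,600),interpolation=cv2.INTER_CUBIC))
p=[.4958,-.2335,.1535]
for n,q in(("block",[(-.036,.046,.092),(.036,.046,.092),(-.036,.086,.092),(.036,.086,.092)]),("tab",[(0,.066,.122)]),("det",[(-.0355,-.046,.086),(.0355,-.046,.086)])): print(n,(proj(W,place(p,q))/.7).round(0).tolist())
plan([.487,-.1675,.20],.153,1)
E
```

```text
block [[435.0, 351.0], [439.0, 246.0], [377.0, 351.0], [376.0, 245.0]]
tab [[407.0, 314.0]]
det [[567.0, 349.0], [580.0, 247.0]]
t 4.9667 tcp [ 0.4877 -0.1638  0.2   ] [-3.141e+00  2.000e-03  1.660e-01] F [ 0.1  0.9 -0.1] open 1.0
total tool mm [-1.3  3.5 -0. ] deg [-0.   0.1  0.7]
[-1.0, 4.0, -0.0] [-0.05, 0.1, 0.74]
```

View pics/w2.png

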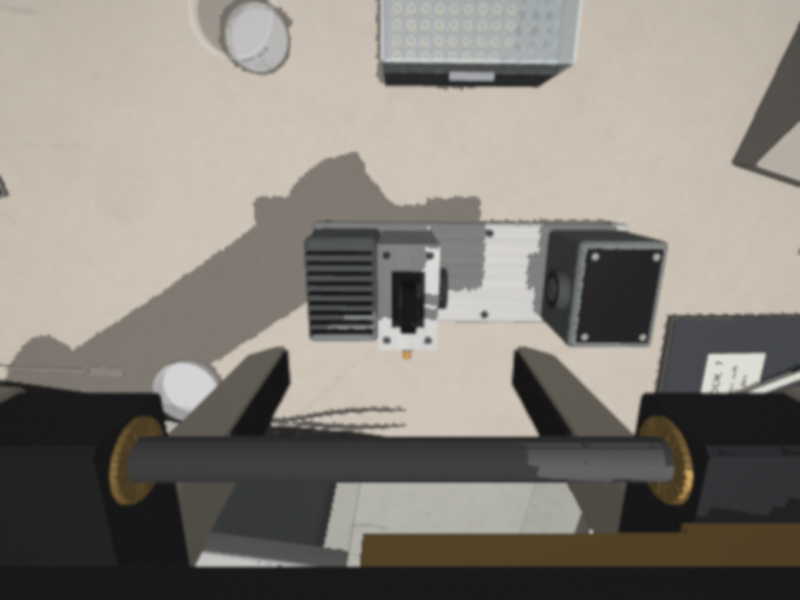

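The wrist view shows the block at (378–440, 245–350), the insert tab near (407,305) and the detector top at (575–665, 240–345). I'll enlarge it.

```bash
python3 - <<'E'
from h import *
import pickle
W=pickle.load(open("w2.pkl","rb"))
x,y,w,h,k=208,148,264,108,3
o=cv2.resize(W["img"][y:y+h,x:x+w,::-1],None,fx=k,fy=k,interpolation=cv2.INTER_CUBIC)
for i in range(x-x%10+10,x+w,10): cv2.putText(o,str(i),((i-x)*k-9,10),0,.3,(0,0,255),1);cv2.line(o,((i-x)*k,12),((i-x)*k,18),(0,0,255),1)
for i in range(y-y%10+10,y+h,10): cv2.putText(o,str(i),(8,(i-y)*k+4),0,.3,(0,0,255),1);cv2.line(o,(0,(i-y)*k),(6,(i-y)*k),(0,0,255),1)
x,y,w,h,k=262,160,60,90,3
c=cv2.resize(W["img"][165:250,260:318,::-1],None,fx=4,fy=3.2,interpolation=cv2.INTER_CUBIC)
m=np.zeros((600,800,3),np.uint8);m[:324,:792]=o;m[326:326+c.shape[0],:c.shape[1]]=c
d=cv2.resize(W["img"][160:250,380:470,::-1],None,fx=3,fy=3,interpolation=cv2.INTER_CUBIC);m[326:596,260:530]=d
cv2.imwrite("pics/w2c.png",m)
E
```

```text
(no output)
```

View pics/w2c.png

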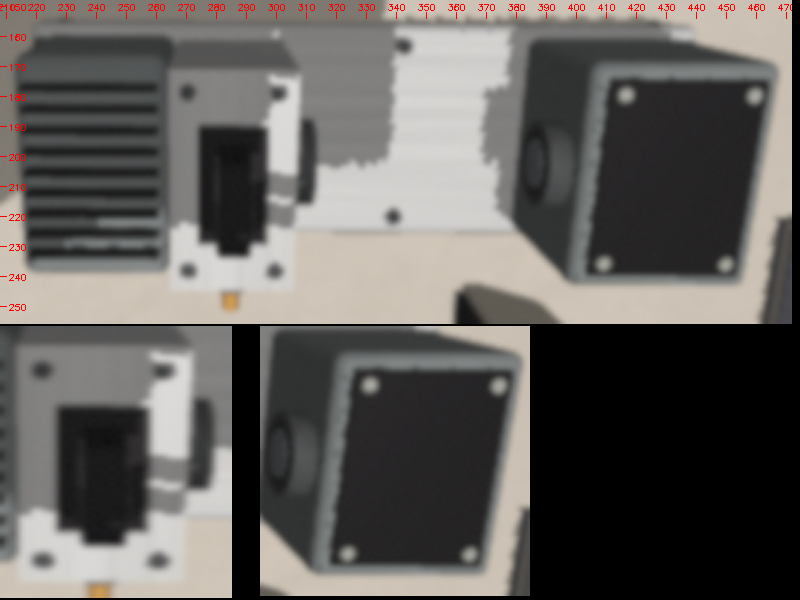

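```bash
python3 - <<'E'
from h import *
import pickle
from rig import ctrl
W=pickle.load(open("w2.pkl","rb"))
L=[(.036,.086,.092,264.3,171),(.036,.046,.092,307.3,171.3),(-.036,.086,.092,264.7,244.7),(-.036,.046,.092,306.7,245),
(.019,.077,.096,274.3,190.3),(.019,.055,.096,297,190.3),(-.019,.077,.096,274.3,229),(-.019,.055,.096,297,229),
(-.014,.071,.122,280.3,233.7),(-.014,.061,.122,291.7,233.7),
(1,-.046,.086,406.3,169.7),(1,-.106,.086,467.3,170),(-1,-.046,.086,399,241.7),(-1,-.106,.086,455.7,242)]
uv=np.array([l[3:] for l in L])
def f(p,s=slice(None)):
    P=np.array([[l[0]*(p[3] if abs(l[0])==1 else 1),l[1],l[2]] for l in L])
    return (proj(W,place(p,P))-uv)[s].ravel()
for s in(slice(None),slice(0,10),slice(10,14)):
    r=least_squares(f,[.4958,-.2335,.153,.036],args=(s,),loss="soft_l1");print(r.x.round(4),"slot",place(r.x,[0,.066,0]).round(4))
    if s==slice(None):print(f(r.x).reshape(-1,2).round(1).tolist())
print("flange/tab backproj",back(W,[[285.65,209.65]],.096),back(W,[[286,214.5]],.122))
E
```

```text
[ 0.498  -0.2338  0.167   0.0358] slot [[ 0.487  -0.1687  0.    ]]
[[-0.8, -0.2], [0.4, -0.5], [0.0, -0.2], [-0.8, -0.5], [-0.8, -0.2], [0.7, -0.2], [-0.5, 0.5], [0.1, 0.4], [-0.2, 0.6], [0.1, 0.5], [0.1, 0.3], [4.0, -0.1], [-0.8, 0.2], [3.0, -0.1]]
[ 0.498  -0.234   0.1671  0.036 ] slot [[ 0.487  -0.1689  0.    ]]
[ 0.4983 -0.2322  0.1604  0.0358] slot [[ 0.4877 -0.167   0.    ]]
flange/tab backproj [[ 0.48748975 -0.16875365  0.096     ]] [[ 0.49065914 -0.16806657  0.122     ]]
```

Call:
move_arm(
  commands=[
    [[-1,3,14,0,0,0,0.3],[0,2,14,0,0,0,0.3],[0,0,14,0,0,0,0.3],[0,0,14,0,0,0,0.3],[0,0,14,0,0,0,0.3],[0,0,12,0,0,0,0.3],[0,0,8,0,0,0,0.3],[0,0,4,0,0,0,0.3]],
  ],
)

```text
time_s: 5.63
tcp_pos: [0.4897, -0.17, 0.1041]
tcp_rot: [3.139, -0.004, 0.167]
force: [0.5, -0.0, 0.0]
opening: 0.703
```

```bash
python3 - <<'E'
from h import *
plan([.487,-.1688,.0995],.166,2)
E
```

```text
t 5.6333 tcp [ 0.4897 -0.17    0.1041] [ 3.139 -0.004  0.167] F [ 0.5 -0.   0. ] open 0.703
total tool mm [-2.5 -1.6  4.6] deg [ 0.1 -0.2  0.1]
[-1.0, -1.0, 2.0] [0.06, -0.12, 0.04]
[-1.0, -1.0, 2.0] [0.06, -0.12, 0.04]
```

Call:
move_arm(
  commands=[
    [[-1,-1,2,0,0,0,0.5],[-1,-1,2,0,0,0,0.7],[0,0,0,0,0,0,1],[0,0,0,0,0,0,1],[0,0,0,0,0,0,1],[0,0,0,0,0,0,1],[0,0,0,0,0,0,1],[0,0,0,0,0,0,1]],
  ],
)

```text
time_s: 6.3
tcp_pos: [0.4885, -0.1689, 0.1017]
tcp_rot: [3.137, -0.008, 0.167]
force: [-0.1, 0.5, -0.4]
opening: 0.178
```

Call:
move_arm(
  commands=[
    [[0,0,0,0,0,0,1],[0,0,0,0,0,0,1],[0,0,0,0,0,0,1],[0,0,0,0,0,0,1],[0,0,0,0,0,0,1],[0,0,0,0,0,0,1],[0,0,0,0,0,0,1],[0,0,0,0,0,0,1]],
  ],
)

```text
time_s: 6.97
tcp_pos: [0.4886, -0.1687, 0.1019]
tcp_rot: [3.138, -0.008, 0.168]
force: [0.5, -0.2, 0.5]
opening: 0.102
```

The fingers hold the tab: an opening of 0.102 is about 9.5 mm. Pulling straight up.

Call:
move_arm(
  commands=[
    [[0,0,-4,0,0,0,1],[0,0,-6,0,0,0,1],[0,0,-8,0,0,0,1],[0,0,-8,0,0,0,1],[0,0,-8,0,0,0,1],[0,0,-8,0,0,0,1],[0,0,-8,0,0,0,1],[0,0,-8,0,0,0,1]],
  ],
)

```text
time_s: 7.63
tcp_pos: [0.4875, -0.1683, 0.1643]
tcp_rot: [3.138, -0.006, 0.167]
force: [0.1, -0.1, -0.5]
opening: 0.103
```

```bash
python3 - <<'E'
from h import *
plan([.50,.03,.18],.167,8)
E
```

```text
t 7.6333 tcp [ 0.4875 -0.1683  0.1643] [ 3.138 -0.006  0.167] F [ 0.1 -0.1 -0.5] open 0.103
total tool mm [  45.4 -193.4  -16.2] deg [ 0.2 -0.3 -0. ]
[6.0, -24.0, -2.0] [0.03, -0.04, -0.0]
[6.0, -24.0, -2.0] [0.03, -0.04, -0.0]
[6.0, -24.0, -2.0] [0.03, -0.04, -0.0]
[6.0, -24.0, -2.0] [0.03, -0.04, -0.0]
[6.0, -24.0, -2.0] [0.03, -0.04, -0.0]
[6.0, -24.0, -2.0] [0.03, -0.04, -0.0]
[6.0, -24.0, -2.0] [0.03, -0.04, -0.0]
[6.0, -24.0, -2.0] [0.03, -0.04, -0.0]
```

Call:
move_arm(
  commands=[
    [[0,0,-8,0,0,0,1],[0,0,-6,0,0,0,1],[4,-20,0,0,0,0,1],[7,-30,0,0,0,0,1],[8,-32,0,0,0,0,1],[8,-32,0,0,0,0,1],[8,-32,0,0,0,0,1],[7,-30,0,0,0,0,1]],
  ],
)

```text
time_s: 8.3
tcp_pos: [0.5019, 0.0062, 0.1873]
tcp_rot: [3.128, -0.016, 0.145]
force: [0.4, 0.4, -1.0]
opening: 0.105
```

Call:
move_arm(
  commands=[
    [[3,-15,0,0,0,0,1],[0,-5,5,0,0,0,1],[0,0,15,0,0,0,1],[0,0,18,0,0,0,1],[0,0,18,0,0,0,1],[0,0,18,0,0,0,1],[0,0,15,0,0,0,1],[0,0,10,0,0,0,1]],
  ],
)

```text
time_s: 8.97
tcp_pos: [0.5061, 0.0333, 0.0874]
tcp_rot: [3.131, -0.023, 0.16]
force: [-0.1, 0.4, -0.7]
opening: 0.101
```

```bash
python3 - <<'E'
from h import *
from rig import vision
d=vision.read_camera("scene");
cv2.imwrite("pics/s2.png",cv2.resize(d["img"][150:360,150:500,::-1],None,fx=2,fy=2,interpolation=cv2.INTER_CUBIC))
plan([.50,.03,.056],.167,4)
E
```

```text
t 9.0167 tcp [0.505  0.0331 0.0861] [ 3.131 -0.02   0.159] F [ 0.5  0.5 -0.8] open 0.104
total tool mm [-6.  2. 30.] deg [ 0.6 -1.1 -0.4]
[-2.0, 0.0, 7.0] [0.16, -0.28, -0.11]
[-1.0, 1.0, 7.0] [0.16, -0.28, -0.11]
[-1.0, 1.0, 8.0] [0.16, -0.28, -0.11]
[-1.0, 1.0, 8.0] [0.16, -0.28, -0.11]
```

View pics/s2.png

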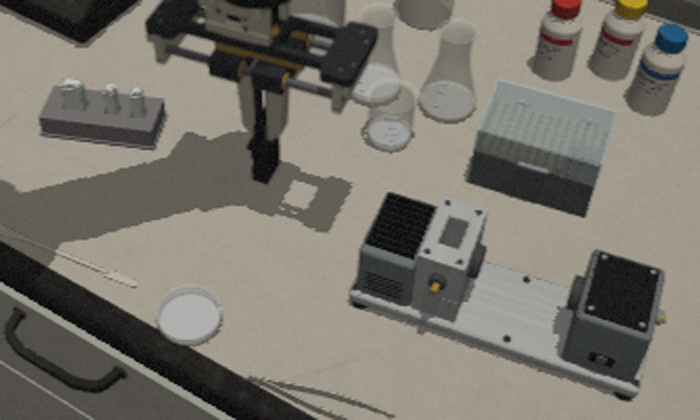

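The insert is held upright at about (262,150) and the slot is empty. Levelling, then lowering.

Call:
move_arm(
  commands=[
    [[-1,0,5,0.2,-0.4,-0.2,1],[0,0,6,0.2,-0.4,-0.2,1],[0,0,6,0.2,-0.3,0,1],[0,0,5,0,0,0,1],[0,0,3,0,0,0,1],[0,0,2,0,0,0,1],[0,0,1,0,0,0,1],[0,0,1,0,0,0,1]],
  ],
)

```text
time_s: 9.68
tcp_pos: [0.5063, 0.0303, 0.0565]
tcp_rot: [3.14, -0.003, 0.164]
force: [0.9, 0.2, -0.1]
opening: 0.107
```

Call:
move_arm(
  commands=[
    [[0,0,1,0,0,0,1],[0,0,1,0,0,0,1],[0,0,0.5,0,0,0,1],[0,0,0.5,0,0,0,1],[0,0,0.5,0,0,0,1],[0,0,0,0,0,0,1],[0,0,0,0,0,0,1],[0,0,0,0,0,0,1]],
  ],
)

```text
time_s: 10.35
tcp_pos: [0.5068, 0.0305, 0.0548]
tcp_rot: [3.141, -0.006, 0.165]
force: [0.5, 0.2, 1.5]
opening: 0.104
```

Contact (+1.5 N). Releasing, then rising.

Call:
move_arm(
  commands=[
    [[0,0,0,0,0,0,0.8],[0,0,0,0,0,0,0.7],[0,0,0,0,0,0,0.6],[0,0,0,0,0,0,0.5],[0,0,0,0,0,0,0.4],[0,0,0,0,0,0,0.4],[0,0,0,0,0,0,0.4],[0,0,-2,0,0,0,0.4]],
  ],
  squeeze=15,
)

```text
time_s: 11.02
tcp_pos: [0.5069, 0.0308, 0.056]
tcp_rot: [3.141, -0.005, 0.165]
force: [-0.6, -0.1, -0.3]
opening: 0.588
```

Call:
move_arm(
  commands=[
    [[0,0,-10,0,0,0,0.4],[0,0,-16,0,0,0,0.4],[0,0,-20,0,0,0,0.4],[0,0,-20,0,0,0,0.4],[0,0,-20,0,0,0,0.4],[0,0,-15,0,0,0,0.4],[0,0,-8,0,0,0,0.4],[0,0,0,0,0,0,0.4]],
  ],
)

```text
time_s: 11.68
tcp_pos: [0.5057, 0.0296, 0.1742]
tcp_rot: [3.141, -0.005, 0.163]
force: [0.4, -0.8, -0.1]
opening: 0.602
```

```bash
python3 - <<'E'
from h import *
plan([.485,.255,.16],1.961,16)
E
```

```text
t 11.6833 tcp [0.5057 0.0296 0.1742] [ 3.141 -0.005  0.163] F [ 0.4 -0.8 -0.1] open 0.602
total tool mm [  16.  -225.8   14. ] deg [ 3.00e-01 -1.00e-01 -1.03e+02]
[1.0, -14.0, 1.0] [0.02, -0.01, -6.44]
[3.0, -14.0, 1.0] [0.02, -0.01, -6.44]
[4.0, -14.0, 1.0] [0.02, -0.01, -6.44]
[6.0, -13.0, 1.0] [0.02, -0.01, -6.44]
[7.0, -12.0, 1.0] [0.02, -0.01, -6.44]
[8.0, -11.0, 1.0] [0.02, -0.01, -6.44]
[10.0, -10.0, 1.0] [0.02, -0.01, -6.44]
[11.0, -9.0, 1.0] [0.02, -0.01, -6.44]
[12.0, -8.0, 1.0] [0.02, -0.01, -6.44]
[12.0, -7.0, 1.0] [0.02, -0.01, -6.44]
[13.0, -5.0, 1.0] [0.02, -0.01, -6.44]
[14.0, -4.0, 1.0] [0.02, -0.01, -6.44]
[14.0, -2.0, 1.0] [0.02, -0.01, -6.44]
[14.0, -1.0, 1.0] [0.02, -0.01, -6.44]
[14.0, 1.0, 1.0] [0.02, -0.01, -6.44]
[14.0, 3.0, 1.0] [0.02, -0.01, -6.44]
```

Call:
move_arm(
  commands=[
    [[1,-14,0,0,0,-6.44,0.4],[3,-14,0,0,0,-6.44,0.4],[4,-14,0,0,0,-6.44,0.4],[6,-13,0,0,0,-6.44,0.4],[7,-12,0,0,0,-6.44,0.4],[8,-11,0,0,0,-6.44,0.4],[10,-10,0,0,0,-6.44,0.4],[11,-9,0,0,0,-6.44,0.4]],
  ],
)

```text
time_s: 12.35
tcp_pos: [0.4919, 0.1417, 0.1713]
tcp_rot: [3.139, 0.005, 1.094]
force: [-0.1, 0.9, 0.8]
opening: 0.599
```

Call:
move_arm(
  commands=[
    [[12,-8,0,0,0,-6.44,0.4],[12,-7,0,0,0,-6.44,0.4],[13,-5,0,0,0,-6.44,0.4],[14,-4,0,0,0,-6.44,0.4],[14,-2,0,0,0,-6.44,0.4],[14,-1,0,0,0,-6.44,0.4],[14,1,0,0,0,-5,0.4],[10,2,0,0,0,-3,0.4]],
  ],
)

```text
time_s: 13.02
tcp_pos: [0.4695, 0.254, 0.1645]
tcp_rot: [-3.126, 0.004, 1.952]
force: [-0.1, 1.5, -0.7]
opening: 0.601
```

```bash
python3 - <<'E'
from h import *
plan([.4853,.2577,.10],1.961,8)
E
```

```text
t 13.0167 tcp [0.4695 0.254  0.1645] [-3.126  0.004  1.952] F [-0.1  1.5 -0.7] open 0.601
total tool mm [-2.1 17.1 64.2] deg [-0.9  0.2 -0.5]
[-0.0, 2.0, 8.0] [-0.11, 0.03, -0.06]
[-0.0, 2.0, 8.0] [-0.11, 0.03, -0.06]
[-0.0, 2.0, 8.0] [-0.11, 0.03, -0.06]
[-0.0, 2.0, 8.0] [-0.11, 0.03, -0.06]
[-0.0, 2.0, 8.0] [-0.11, 0.03, -0.06]
[-0.0, 2.0, 8.0] [-0.11, 0.03, -0.06]
[-0.0, 2.0, 8.0] [-0.11, 0.03, -0.06]
[-0.0, 2.0, 8.0] [-0.11, 0.03, -0.06]
```

Call:
move_arm(
  commands=[
    [[-1,4,4,-0.3,0,-0.2,0.5],[-1,5,8,-0.3,0,-0.2,0.5],[0,4,10,-0.3,0,0,0.5],[0,2,12,0,0,0,0.5],[0,1,12,0,0,0,0.5],[0,0,10,0,0,0,0.5],[0,0,6,0,0,0,0.5],[0,0,0,0,0,0,0.5]],
  ],
)

```text
time_s: 13.68
tcp_pos: [0.486, 0.2527, 0.0926]
tcp_rot: [-3.136, 0.008, 1.949]
force: [-0.9, -0.4, 0.1]
opening: 0.5
```

```bash
python3 - <<'E'
from h import *
from rig import vision
import pickle
W=vision.read_camera("wrist"); pickle.dump(W,open("w3.pkl","wb"))
cv2.imwrite("pics/w3.png",cv2.resize(W["img"][200:420,160:420,::-1],None,fx=2.6,fy=2.6,interpolation=cv2.INTER_CUBIC))
print(proj(W,[.4853,.2577,.059]),proj(W,[.5002,.2205,.059]))
plan([.4853,.2577,.029],1.961,8)
E
```

```text
[[282.55145056 229.52616481]] [[282.57301178 280.73199889]]
t 13.7333 tcp [0.4862 0.2526 0.0931] [-3.137  0.008  1.949] F [ 0.9  0.2 -0.1] open 0.502
total tool mm [ 5.6  1.3 64.1] deg [-0.3  0.5 -0.7]
[1.0, 0.0, 8.0] [-0.04, 0.06, -0.09]
[1.0, 0.0, 8.0] [-0.04, 0.06, -0.09]
[1.0, 0.0, 8.0] [-0.04, 0.06, -0.09]
[1.0, 0.0, 8.0] [-0.04, 0.06, -0.09]
[1.0, 0.0, 8.0] [-0.04, 0.06, -0.09]
[1.0, 0.0, 8.0] [-0.04, 0.06, -0.09]
[1.0, 0.0, 8.0] [-0.04, 0.06, -0.09]
[1.0, 0.0, 8.0] [-0.04, 0.06, -0.09]
```

View pics/w3.png

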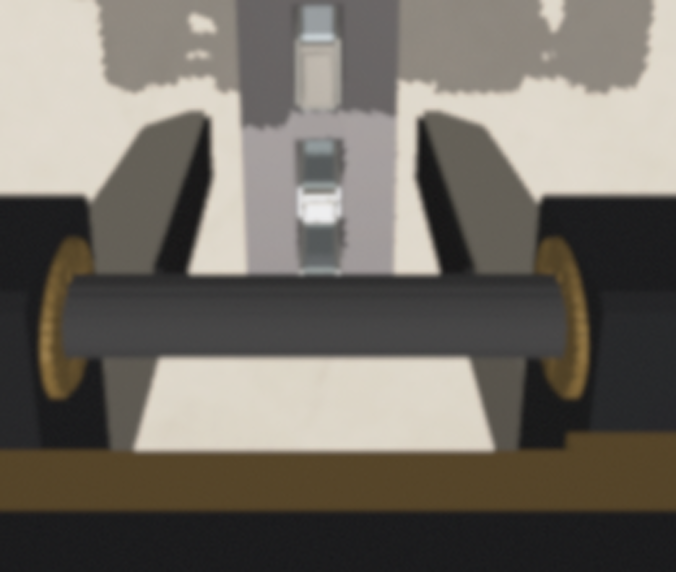

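The picture shows the long lid centred at pixel (282.3,228.5) against a predicted (282.6,229.5), so the estimate holds. Correcting and descending.

Call:
move_arm(
  commands=[
    [[2,1,2,-0.1,0.2,-0.2,0.5],[2,0,4,-0.1,0.2,-0.2,0.5],[2,0,4,0,0.1,-0.2,0.5],[0,0,4,0,0,0,0.5],[0,0,4,0,0,0,0.5],[0,0,3,0,0,0,0.5],[0,0,0,0,0,0,0.5],[0,0,0,0,0,0,0.5]],
  ],
)

```text
time_s: 14.4
tcp_pos: [0.4865, 0.2591, 0.0716]
tcp_rot: [3.138, -0.001, 1.959]
force: [0.7, -0.3, -0.6]
opening: 0.501
```

```bash
python3 - <<'E'
from h import *
plan([.4853,.2577,.030],1.961,8)
E
```

```text
t 14.4 tcp [0.4865 0.2591 0.0716] [ 3.138e+00 -1.000e-03  1.959e+00] F [ 0.7 -0.3 -0.6] open 0.501
total tool mm [-1.  -1.7 41.6] deg [ 0.2 -0.1 -0.1]
[-0.0, -0.0, 5.0] [0.02, -0.01, -0.02]
[-0.0, -0.0, 5.0] [0.02, -0.01, -0.02]
[-0.0, -0.0, 5.0] [0.02, -0.01, -0.02]
[-0.0, -0.0, 5.0] [0.02, -0.01, -0.02]
[-0.0, -0.0, 5.0] [0.02, -0.01, -0.02]
[-0.0, -0.0, 5.0] [0.02, -0.01, -0.02]
[-0.0, -0.0, 5.0] [0.02, -0.01, -0.02]
[-0.0, -0.0, 5.0] [0.02, -0.01, -0.02]
```

Call:
move_arm(
  commands=[
    [[-0.5,-1,5,0,0,0,0.5],[-0.5,-0.7,7,0,0,0,0.5],[0,0,8,0,0,0,0.55],[0,0,8,0,0,0,0.6],[0,0,6,0,0,0,0.65],[0,0,4,0,0,0,0.65],[0,0,2,0,0,0,0.65],[0,0,0,0,0,0,0.65]],
  ],
)

```text
time_s: 15.07
tcp_pos: [0.485, 0.2573, 0.0267]
tcp_rot: [3.139, -0.001, 1.959]
force: [0.3, -0.0, 0.0]
opening: 0.351
```

```bash
python3 - <<'E'
from h import *
plan([.4853,.2577,.030],1.961,1)
E
```

```text
t 15.0667 tcp [0.485  0.2573 0.0267] [ 3.139e+00 -1.000e-03  1.959e+00] F [ 0.3 -0.   0. ] open 0.351
total tool mm [ 0.3  0.5 -3.3] deg [ 0.1 -0.1 -0.1]
[0.0, 0.0, -3.0] [0.12, -0.07, -0.14]
```

Call:
move_arm(
  commands=[
    [[0,0.5,-1.5,0,0,0,0.65],[0,0,-1.5,0,0,0,0.7],[0,0,0,0,0,0,0.75],[0,0,0,0,0,0,0.8],[0,0,0,0,0,0,0.85],[0,0,0,0,0,0,0.9],[0,0,0,0,0,0,1],[0,0,0,0,0,0,1]],
  ],
)

```text
time_s: 15.73
tcp_pos: [0.4857, 0.2577, 0.031]
tcp_rot: [3.138, -0.002, 1.959]
force: [0.1, -0.3, -0.4]
opening: 0.132
```

Call:
move_arm(
  commands=[
    [[0,0,0,0,0,0,1],[0,0,0,0,0,0,1],[0,0,0,0,0,0,1],[0,0,0,0,0,0,1],[0,0,0,0,0,0,1],[0,0,0,0,0,0,1],[0,0,0,0,0,0,1],[0,0,0,0,0,0,1]],
  ],
)

```text
time_s: 16.4
tcp_pos: [0.4859, 0.2578, 0.031]
tcp_rot: [3.138, -0.002, 1.959]
force: [0.2, -0.5, -0.3]
opening: 0.136
```

The cell is gripped (12.6 mm). Lifting straight up.

Call:
move_arm(
  commands=[
    [[0,0,-3,0,0,0,1],[0,0,-4,0,0,0,1],[0,0,-5,0,0,0,1],[0,0,-6,0,0,0,1],[0,0,-8,0,0,0,1],[0,0,-12,0,0,0,1],[0,0,-16,0,0,0,1],[0,0,-16,0,0,0,1]],
  ],
)

```text
time_s: 17.07
tcp_pos: [0.484, 0.2566, 0.1042]
tcp_rot: [-3.14, -0.001, 1.958]
force: [0.4, -0.2, -0.2]
opening: 0.133
```

Call:
move_arm(
  commands=[
    [[0,0,-16,0,0,0,1],[0,0,-16,0,0,0,1],[0,0,-14,0,0,0,1],[0,0,-10,0,0,0,1],[0,0,-6,0,0,0,1],[0,0,0,0,0,0,1],[0,0,0,0,0,0,1],[0,0,0,0,0,0,1]],
  ],
)

```text
time_s: 17.73
tcp_pos: [0.4858, 0.2571, 0.1785]
tcp_rot: [3.131, -0.003, 1.958]
force: [-0.9, -0.6, -0.0]
opening: 0.133
```

```bash
python3 - <<'E'
from h import *
from rig import vision
d=vision.read_camera("scene");
cv2.imwrite("pics/s3.png",cv2.resize(d["img"][130:340,130:480,::-1],None,fx=2,fy=2,interpolation=cv2.INTER_CUBIC))
plan([.498,-.234,.17],.165+np.pi/2,24)
E
```

```text
t 17.7833 tcp [0.4856 0.257  0.1782] [ 3.132e+00 -3.000e-03  1.958e+00] F [-0.2 -0.   0. ] open 0.133
total tool mm [-459.4 -174.     5.2] deg [ 0.5 -0.2 12.7]
[-19.0, -7.0, 0.0] [0.02, -0.01, 0.53]
[-19.0, -7.0, 0.0] [0.02, -0.01, 0.53]
[-19.0, -7.0, 0.0] [0.02, -0.01, 0.53]
[-19.0, -7.0, 0.0] [0.02, -0.01, 0.53]
[-19.0, -7.0, 0.0] [0.02, -0.01, 0.53]
[-19.0, -6.0, 0.0] [0.02, -0.01, 0.53]
[-20.0, -6.0, 0.0] [0.02, -0.01, 0.53]
[-20.0, -6.0, 0.0] [0.02, -0.01, 0.53]
[-20.0, -6.0, 0.0] [0.02, -0.01, 0.53]
[-20.0, -6.0, 0.0] [0.02, -0.01, 0.53]
[-20.0, -5.0, 0.0] [0.02, -0.01, 0.53]
[-20.0, -5.0, 0.0] [0.02, -0.01, 0.53]
[-20.0, -5.0, 0.0] [0.02, -0.01, 0.53]
[-20.0, -5.0, 0.0] [0.02, -0.01, 0.53]
[-20.0, -5.0, 0.0] [0.02, -0.01, 0.53]
[-20.0, -5.0, 0.0] [0.02, -0.01, 0.53]
[-20.0, -4.0, 0.0] [0.02, -0.01, 0.53]
[-20.0, -4.0, 0.0] [0.02, -0.01, 0.53]
[-20.0, -4.0, 0.0] [0.02, -0.01, 0.53]
[-20.0, -4.0, 0.0] [0.02, -0.01, 0.53]
[-20.0, -4.0, 0.0] [0.02, -0.01, 0.53]
[-20.0, -3.0, 0.0] [0.02, -0.01, 0.53]
[-20.0, -3.0, 0.0] [0.02, -0.01, 0.53]
[-20.0, -3.0, 0.0] [0.02, -0.01, 0.53]
```

View pics/s3.png

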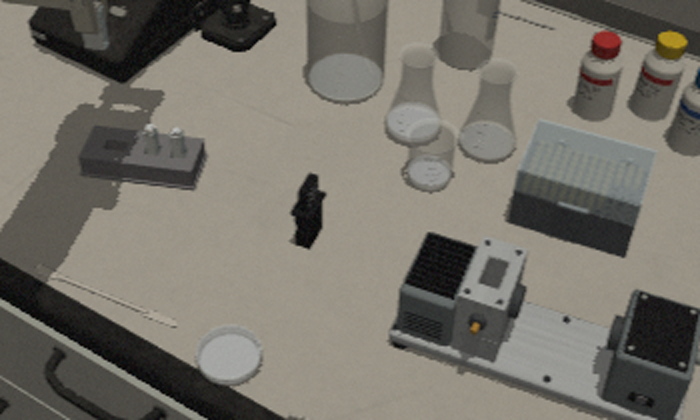

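The long well is empty, the short cells are in place and the insert is standing at (308,210). Carrying the cell over.

Call:
move_arm(
  commands=[
    [[-12,-4,0,0.1,0,0.5,1],[-19,-7,0,0.1,0,0.5,1],[-19,-7,0,0.1,0,0.5,1],[-19,-7,0,0,0,0.5,1],[-19,-7,0,0,0,0.5,1],[-19,-6,0,0,0,0.5,1],[-20,-6,0,0,0,0.5,1],[-20,-6,0,0,0,0.5,1]],
  ],
)

```text
time_s: 18.45
tcp_pos: [0.4853, 0.0939, 0.1713]
tcp_rot: [-3.132, -0.003, 1.89]
force: [-0.2, -0.1, -0.2]
opening: 0.134
```

Call:
move_arm(
  commands=[
    [[-20,-6,0,0,0,0.5,1],[-20,-6,0,0,0,0.5,1],[-20,-5,0,0,0,0.5,1],[-20,-5,0,0,0,0.5,1],[-20,-5,0,0,0,0.5,1],[-20,-5,0,0,0,0.5,1],[-20,-5,0,0,0,0.5,1],[-20,-5,0,0,0,0.5,1]],
  ],
)

```text
time_s: 19.12
tcp_pos: [0.4817, -0.0893, 0.1668]
tcp_rot: [-3.116, -0.001, 1.805]
force: [0.2, -0.3, -0.2]
opening: 0.13
```

Call:
move_arm(
  commands=[
    [[-20,-4,0,0,0,0.5,1],[-20,-4,0,0,0,0.5,1],[-20,-4,0,0,0,0.5,1],[-20,-4,0,0,0,0.5,1],[-18,-3,0,0,0,0.5,1],[-12,-3,0,0,0,0.5,1],[-8,-2,0,0,0,0.5,1],[-4,-1,0,0,0,0.5,1]],
  ],
)

```text
time_s: 19.78
tcp_pos: [0.4709, -0.2321, 0.1626]
tcp_rot: [-3.101, 0.002, 1.713]
force: [-0.4, 0.2, -0.0]
opening: 0.132
```

```bash
python3 - <<'E'
from h import *
plan([.498,-.234,.15],.165+np.pi/2,8)
E
```

```text
t 19.7833 tcp [ 0.4709 -0.2321  0.1626] [-3.101e+00  2.000e-03  1.713e+00] F [-0.4  0.2 -0. ] open 0.132
total tool mm [-5.7 27.1 11.5] deg [-2.3  0.1 -1.3]
[-1.0, 3.0, 1.0] [-0.29, 0.01, -0.17]
[-1.0, 3.0, 1.0] [-0.29, 0.01, -0.17]
[-1.0, 3.0, 1.0] [-0.29, 0.01, -0.17]
[-1.0, 3.0, 1.0] [-0.29, 0.01, -0.17]
[-1.0, 3.0, 2.0] [-0.29, 0.01, -0.17]
[-1.0, 3.0, 2.0] [-0.29, 0.01, -0.17]
[-1.0, 3.0, 2.0] [-0.29, 0.01, -0.17]
[-1.0, 3.0, 2.0] [-0.29, 0.01, -0.17]
```

Call:
move_arm(
  commands=[
    [[-1,4,1,-0.4,0,-0.2,1],[-1,5,1,-0.5,0,-0.2,1],[-1,5,1,-0.5,0,-0.2,1],[-1,5,2,-0.4,0,-0.2,1],[-1,4,2,-0.3,0,-0.2,1],[-1,3,2,-0.2,0,-0.2,1],[0,1,2,0,0,0,1],[0,0,0,0,0,0,1]],
  ],
)

```text
time_s: 20.45
tcp_pos: [0.5012, -0.2301, 0.1484]
tcp_rot: [3.139, -0.003, 1.74]
force: [-0.1, 0.3, 1.1]
opening: 0.132
```

```bash
python3 - <<'E'
from h import *
plan([.498,-.234,.15],.165+np.pi/2,1)
E
```

```text
t 20.45 tcp [ 0.5012 -0.2301  0.1484] [ 3.139e+00 -3.000e-03  1.740e+00] F [-0.1  0.3  1.1] open 0.132
total tool mm [-3.3 -3.8 -1.6] deg [ 0.1 -0.1  0.3]
[-3.0, -4.0, -2.0] [0.12, -0.15, 0.27]
```

Call:
move_arm(
  commands=[
    [[-2,-2,0,0,0,0.2,1],[-1,-2,0,0,0,0,1],[0,0,0,0,0,0,1],[0,0,6,0,0,0,1],[0,0,8,0,0,0,1],[0,0,8,0,0,0,1],[0,0,6,0,0,0,1],[0,0,0,0,0,0,1]],
  ],
)

```text
time_s: 21.12
tcp_pos: [0.4967, -0.2337, 0.1174]
tcp_rot: [3.14, -0.003, 1.737]
force: [-0.6, -0.1, -0.1]
opening: 0.136
```

```bash
python3 - <<'E'
from h import *
plan([.498,-.234,.0645],.165+np.pi/2,1)
E
```

```text
t 21.1167 tcp [ 0.4967 -0.2337  0.1174] [ 3.140e+00 -3.000e-03  1.737e+00] F [-0.6 -0.1 -0.1] open 0.136
total tool mm [-0.6  1.1 52.9] deg [ 0.1 -0.2  0. ]
[-1.0, 1.0, 53.0] [0.08, -0.16, 0.05]
```

Call:
move_arm(
  commands=[
    [[0,0.6,5,0,0,0,1],[0,0.5,8,0,0,0,1],[0,0,9,0,0,0,1],[0,0,9,0,0,0,1],[0,0,8,0,0,0,1],[0,0,6,0,0,0,1],[0,0,3,0,0,0,1],[0,0,0,0,0,0,1]],
  ],
)

```text
time_s: 21.78
tcp_pos: [0.4975, -0.233, 0.0627]
tcp_rot: [-3.141, -0.004, 1.737]
force: [0.4, 0.4, -0.8]
opening: 0.134
```

Call:
move_arm(
  commands=[
    [[0,0,0,0,0,0,1],[0,0,0,0,0,0,1],[0,0,0,0,0,0,1],[0,0,0,0,0,0,1],[0,0,0,0,0,0,1],[0,0,0,0,0,0,1],[0,0,0,0,0,0,1],[0,0,0,0,0,0,1]],
  ],
)

```text
time_s: 22.45
tcp_pos: [0.4987, -0.2337, 0.0643]
tcp_rot: [3.139, -0.002, 1.737]
force: [-0.1, 0.2, -0.6]
opening: 0.135
```

```bash
python3 - <<'E'
from h import *
from rig import vision
import pickle
plan([.498,-.234,.0645],.165+np.pi/2,1)
C={n:vision.read_camera(n) for n in("wrist","scene","top")}; pickle.dump(C,open("fin.pkl","wb"))
p=[.498,-.234,.166]
q=place(p,[(-.036,.086,.092),(.036,.086,.092),(-.036,.046,.092),(.036,.046,.092),(.0358,-.046,.086),(-.0358,-.046,.086),(.0358,-.106,.086),(-.0358,-.106,.086),(0,.066,.092)])
q2=place(p,[(x,y,z) for z in(.0415,.0865) for x in(-.00625,.00625) for y in(-.011,.011)])
W=C["wrist"]
print("block/det/slot wrist",proj(W,q).round(1).tolist()); print("scene cell",proj(C["scene"],q2).round(0).tolist())
def crop(im,x,y,w,h,k):
    o=cv2.resize(im[y:y+h,x:x+w,::-1],None,fx=k,fy=k,interpolation=cv2.INTER_CUBIC)
    for i in range(x-x%10+10,x+w,10): cv2.putText(o,str(i),(int((i-x)*k)-9,9),0,.3,(0,0,255),1);cv2.line(o,(int((i-x)*k),10),(int((i-x)*k),14),(0,0,255),1)
    for i in range(y-y%10+10,y+h,10): cv2.putText(o,str(i),(7,int((i-y)*k)+4),0,.3,(0,0,255),1);cv2.line(o,(0,int((i-y)*k)),(5,int((i-y)*k)),(0,0,255),1)
    return o
m=np.zeros((600,800,3),np.uint8)
a=crop(W["img"],190,90,200,300,2); m[:600,:400]=a
b=crop(C["scene"]["img"],330,215,160,130,2.5); m[:325,400:800]=b
c=crop(C["top"]["img"],310,190,130,88,3); m[328:328+264,400:790]=c
cv2.imwrite("pics/fin.png",m)
E
```

```text
t 22.45 tcp [ 0.4987 -0.2337  0.0643] [ 3.139e+00 -2.000e-03  1.737e+00] F [-0.1  0.2 -0.6] open 0.135
total tool mm [-0.2 -0.7 -0.2] deg [ 0.1 -0.1  0.1]
[-0.0, -1.0, -0.0] [0.13, -0.12, 0.05]
block/det/slot wrist [[195.7, 100.8], [362.8, 100.9], [202.2, 191.7], [356.4, 191.6], [342.3, 347.3], [216.5, 347.6], [336.9, 427.9], [222.1, 428.2], [279.3, 148.1]]
scene cell [[417.0, 301.0], [404.0, 297.0], [418.0, 296.0], [406.0, 292.0], [421.0, 285.0], [408.0, 281.0], [423.0, 279.0], [410.0, 275.0]]
```

View pics/fin.png

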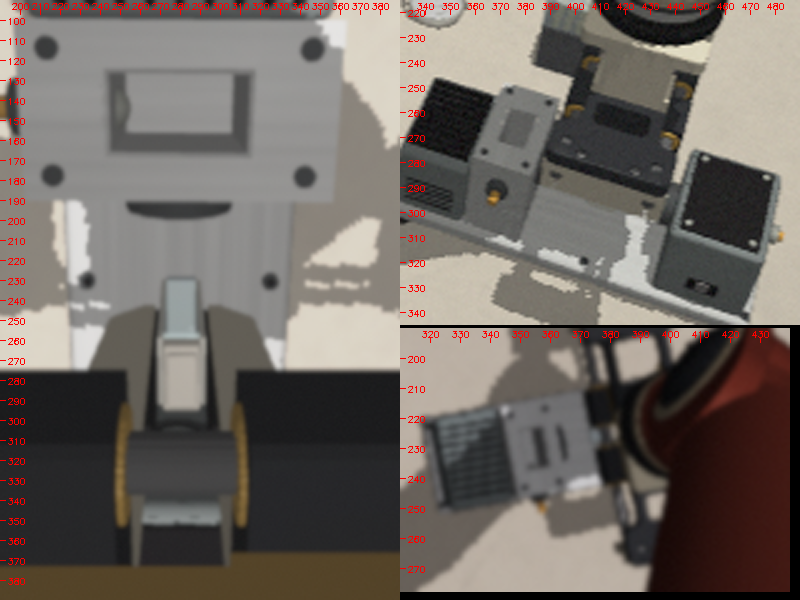

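In the last picture (wrist panel), the slot, block screws and base plate are centred at u ≈ 279.5 and the cell's lid and window at u ≈ 281. That puts the cell about 0.8 mm off sideways, against 3.5 mm allowed. The rotation error is about 0.01 rad and the window is clear of the fingers. The arm is settled, so I'm handing in.

```bash
python3 - <<'E'
from rig import ctrl,sign_off
import numpy as np
s=ctrl.state();print(s["time_s"],s["tcp_pos"],s["opening"],np.abs(s["dq"]).max());print(sign_off())
E
```

```text
22.6 [ 0.49864253 -0.2336322   0.06414863] 0.13247388803984061 0.0017458076801733077
the job is handed in; nothing more can be done
None
```

I pulled the shutter insert straight up out of its slot and stood it on the bench between the photometer and the rack. I then took the long cell out of the rack by its frosted sides and handed the job in at 22.6 s with the cell still held in the light path.

| Check at the end | Reading | Allowed |
|---|---|---|
| Sideways offset from the beam | about 0.8 mm | 3.5 mm |
| Height of the cell's middle | 63.7 mm (beam at 64 mm) | ±10 mm |
| Along the beam | within about 1 mm of mid-gap | ±15 mm |
| Squareness | about 0.01 rad | 0.12 rad |
| Tool tilt | about 0.003 rad | 0.12 rad (cell) |

- **Grip:** the opening was about 12.5 mm, the width of the cell. In the last wrist picture the windows looked clear of the fingers.
- **Insert and short cells:** the scene picture taken just after lifting the cell showed the insert standing and both short cells in place. I did not check them again after carrying the cell across. I did not measure the beaker; it was still standing behind the work in that picture.
- **Disagreements:** the top and scene views gave the photometer's yaw as about 0.153 rad and the wrist view 0.167; I used the wrist value. In the last wrist view the lamp block looked about 5% wider than predicted, but its centreline agreed to within 1 pixel.

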